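# Roll the stored rolling pin across the pastry mat to its mark

## Task

Get the rolling pin ready for pastry: it is stored under the low timber shelf with one end sticking out, so draw it out by that end, set it down across the pastry mat along the near side of the red printed frame (the side next to the robot), centred on the mat, and let go of it. Then, without gripping it, roll it over the mat and stop it along the far side of the red frame, lying right over that line, parallel to it and centred, so that the circles are clear for the dough. Do not disturb the sugar bowl, the glass, the sieve or the toolbox.

Things in the scene. Friction and masses are not known exactly. Their poses are not given: they have to be found in the camera images.
- pin: Rolling pin, 340 mm long, 0.4 kg, one rigid piece: beech barrel 44 mm thick, 304 mm long; at each end a blue disc 64 mm wide, 10 mm thick, then a grey cap 8 mm long. It rolls on the discs, axis 32 mm up, barrel 10 mm clear of the worktop; it rolls easily: after a push at 0.05 m/s it runs on some 5 mm, at 0.1 m/s up to 80 mm. Origin: middle of its axis; y axis along the pin, x, z turn with it.
- mat: Blue-green pastry mat, 300 mm (x) by 360 mm (y), fixed, so thin that it counts as level with the worktop (z = 0). Printed on it, centred: a frame of dark red lines 5 mm wide, 170 mm (x) by 280 mm (y), with white circles inside. Origin at the mat's centre; x points away from the robot, y to the left along the frame's long sides.
- near_line (a point): Middle of the frame's near long side (85 mm from the mat's centre towards the robot), on the worktop; the line runs along the mat's y. The pin is first laid along this line.
- far_line (a point): Middle of the frame's far long side (85 mm from the mat's centre away from the robot), on the worktop; the line runs along the mat's y. The pin must finally rest along this line.
- shelf: Fixed shelf of rough boards, 260 mm deep (x), 440 mm long (y), top 126 mm and underside 102 mm up. Legs 36 mm square, centres 105 mm (x) and 172 mm (y) from the middle; ends open between the legs. Origin on the worktop under its centre. From its left (+y) end, 220 mm from the origin, the pin sticks out 120 to 150 mm, about parallel to y; the pin's middle is under the shelf.
- sugar_bowl: White and blue ceramic sugar bowl with lid, 120 mm over its ears, 87 mm high, standing on the shelf. Origin at the centre of its underside. Leave alone.
- glass: Clear drinking glass, 68 mm wide at the rim, 115 mm high, standing on the shelf. Origin at the centre of its underside. Leave alone.
- sieve: Red plastic sieve, bowl 120 mm wide and 53 mm high with a 95 mm handle towards -y, standing on the shelf. Origin at the centre of its underside. Leave alone.
- toolbox: Grey plastic open toolbox, fixed, left of the mat, 370 mm (x) by 190 mm (y), 126 mm high, with a sliding tray in its top and a carrying handle along its middle, up to 207 mm high. Origin at the centre of its underside. Leave alone.

How it is judged (in metres and radians):
On the way, in this order (a step that is already met when the one before it is completed fails the run):
1. the pin is drawn out and lies along the near side of the red frame, on its discs, let go and at rest (x of pin in the frame of mat between -0.125 and -0.05 m and y of pin in the frame of mat between -0.05 and 0.05 m and angle between the y axis of pin and the y axis of mat, either way round below 0.2 rad and height (world z) of pin below 0.036 m and contact force between the fingers and pin below 0.5 N and linear speed of pin below 0.02 m/s), for 0.2 s.
2. the pin turns as it rolls on its discs over the near half of the frame, not gripped (x of pin in the frame of mat between -0.045 and 0 m and angular speed of pin above 0.2 rad/s and height (world z) of pin below 0.037 m and contact force between the fingers and pin below 20 N), for 0.1 s.
3. the pin turns as it rolls on its discs over the far half of the frame, not gripped (x of pin in the frame of mat between 0.01 and 0.06 m and angular speed of pin above 0.2 rad/s and height (world z) of pin below 0.037 m and contact force between the fingers and pin below 20 N), for 0.1 s.
At the end, for the whole second after the job is handed in: The pin lies at rest on its discs along the far side of the red frame: its axis within 12 mm of the line at the middle, its middle within 50 mm of the line's middle along the line, and within 0.1 rad of parallel to the line; it is let go (x of pin in the frame of far_line between -0.012 and 0.012 m and y of pin in the frame of far_line between -0.05 and 0.05 m and angle between the y axis of pin and the y axis of mat, either way round below 0.1 rad and height (world z) of pin below 0.036 m and linear speed of pin below 0.01 m/s and angular speed of pin below 0.2 rad/s); the robot touches nothing.
It fails at once if the pin is carried instead of rolled: lifted more than 13 mm over the frame (more than 70 mm past the near line) (height (world z) of pin above 0.045 m and x of pin in the frame of mat above -0.015 m and y of pin in the frame of mat above -0.1 m).
It fails at once if the sugar bowl, glass or sieve is moved by more than 25 mm (distance of any of sugar_bowl, glass, sieve from where it was at the start of the episode above 0.025 m).
It fails at once if the toolbox is hit (more than 15 N) (contact force between the arm and toolbox above 15 N).
It also fails if it takes over 58 s, if anything falls off the work surface, if the arm or the gripper's body presses on something with over 40 N, if the wrist force passes 120 N, or if a joint passes its speed limit or range.

## Robot

A 6-joint arm with a two-finger parallel gripper is mounted at the origin on the work surface. World frame = base frame: x ahead of the robot, y to its left, z up, the work surface at z = 0. Lengths are in m, angles in degrees, forces in N, time in s.
With the tool pointing down it reaches from about 0.275 to 0.85 m from the base axis. Payload 19 kg.
Tool frame: the origin (TCP) lies midway between the tips of the shut fingers; the grasp point (between the pads) lies 19 mm behind it (grasp_offset is the distance from the TCP to the grasp point, in m); z points along the fingers, y is the line along which they close (so a half turn about z gives the same grasp; the last joint's range is limited). The gripper opens to 85 mm and grips with 20 to 120 N. Pads are 22 mm wide; open, the fingers measure 114 mm over their backs; the gripper's body (76 mm by 85 mm) begins 54 mm behind the grasp point. The pads swing forward as they close: fully open they stand 13 mm farther back than shut.
Start: joints at [63.14, 8.623, 82.357, -0, 89.026, -7.678], TCP at [0.189, 0.543, 0.231] pointing down, gripper open.
Joint ranges: [-160.23, 160.23], [-39.13, 120.54], [6.94, 153.29], [-79.49, 259.48], [9.18, 160.14], [-161.06, 161.06]. Speed limits (degrees/s): [108.29, 108.29, 127.2, 172.46, 172.46, 172.46].

## Interface

Orientations are given as a 3x3 rotation matrix whose columns are the frame's x, y, z axes.
In Python, from plant import * gives the robot as it stands. The module is installed in compiled form; this text tells all that it offers.
- The arm moves only by the tool move_arm, never from a script. Its argument "moves" is a list of rows, each a list of 7 numbers: the shift along the tool's x, y, z in m, then the turn, a rotation vector about the tool's x, y, z in rad, then the opening, from 0 (shut) to 1 (fully open). A call has 1 to 5 rows; each row shifts and turns the commanded pose from where the row before left it, along the tool's axes as they then stand; what a row does not reach is not made up. A row lasts 1/8 s, in which the tool goes at most 62.5 mm and 10.7 degrees, less where a joint would pass 70% of its speed; a pose out of reach is approached as far as the arm can. A call is refused whole if a number of a shift passes 0.0625 or a number of a turn 0.188, either way. A call with a gripper value outside its range is refused whole. The fingers move at their own pace and stop on an object; "newtons" is the grip in N (left out, the last holds). Time passes only in rows, so rows that do not move let the fingers close. It gives the time, the measured TCP pose, the force, the opening and the grip force at its end, in the units of the state.
- observe(): the state, without advancing time (a new reading comes with each control period).
- read_camera(name): name is "scene" or "top" or "wrist"; returns the picture (420x560x3 uint8, red, green, blue); there is no depth.
- get_calibration(name): a dict with "K" (3x3 intrinsics, pixels), "world_from_camera" (4x4, takes a point from camera to world coordinates). Camera axes: x right, y up, looking along -z (the intrinsics and any distortion apply to the point x, -y, -z); pixel columns grow to the right and rows downward; lengths in m; the calibration is good to about 2 mm. A picture is of the moment at which its call begins: read the wrist's pose just before it. get_calibration takes no time and is no camera call; for the wrist camera it gives the pose at the moment of the call.
- job_done(): hands the job in; it is judged then, once.
Trained networks look in the newest picture that a camera, given by its name, has taken for a name from the list of things; names that differ only in an ending like _2 or _b are one class to them, and where a whole thing is asked for, a point or a joint stands for the part that bears it (a point fixed in the world has none). Each returns a list of dicts, best first, with "score" (0 to 1); they miss things now and then, are a little off and sometimes report something else, mostly with a low value. They report only what shows in the picture. A call takes as long as a camera call.
- find_in(camera, target): "bbox" ([centre column, centre row, width, height] in pixels, round what is visible of it).
- cut_out(camera, target): "region" (420x560 bool, what is visible of it) and "bbox" ([centre column, centre row, width, height] in pixels, round what is visible of it).
- tip_of(camera, target): "pixel" ([column, row] in pixels: a listed point, or the origin of a listed thing).
The state is a dict: "time_s": time; "joint_pos": joint angles; "qd": joint speeds; "joint_torque": joint torques, N m; "tool_pos": TCP position; "eef_rot": TCP orientation; "force": force on the tool from outside, world axes, zero at the start; "ft_torque": the same for the moment, N m; "grip_width": finger opening in m; "grasp_force": force on a finger pad.
Only numpy, scipy, OpenCV 4.12 (cv2) and the standard library are available. Lean on these libraries where they do the work, as an engineer would, in place of code of your own. Each camera call takes 0.05 s, during which the arm holds its last target. There are 200 camera calls.

## Working session

There is one attempt and no reset: what is moved stays moved. The work goes in short steps, Python scripts to look and compute and a tool call to move; the robot and the scene stay as the last step left them, time stands still between calls to the robot, and variables do not carry over. Pictures are saved under pics/ and viewed, at most 10 in all, crops included, and the job is handed in when it is done.

Besides the shell and the picture viewer there is one more tool, called after "Call:" as a command line: name --pt "numbers of a row" for each row, then --argument value for the rest. move_arm: Moves the arm, as the interface text tells. Its arguments: {"type":"object","properties":{"moves":{"type":"array","items":{"type":"array","items":{"type":"number"}}},"newtons":{"type":"number"}},"required":["moves"]}

```bash
mkdir -p pics
cat > h.py <<'E'
from plant import *
import numpy as np, cv2
def ray(cam,px):
    c=get_calibration(cam);K=np.array(c["K"]);T=np.array(c["world_from_camera"])
    d=c.get("dist",c.get("distortion"))
    p=cv2.undistortPoints(np.array([[px]],float),K,None if d is None else np.array(d,float))[0,0]
    return T[:3,3],T[:3,:3]@np.array([p[0],-p[1],-1.])
def at(cam,px,z):
    o,d=ray(cam,px);return o+d*(z-o[2])/d[2]
E
python3 - <<'E'
from h import *
s=observe();print(s)
for c in ["scene","top"]:
    im=read_camera(c);cv2.imwrite(f"pics/{c}0.png",im[:,:,::-1])
    k=get_calibration(c);print(k)
for t,z in [("near_line",0),("far_line",0),("mat",0),("pin",.032),("shelf",.0),("toolbox",0)]:
    for d in tip_of("top",t)[:1]: print(t,d["score"],d["pixel"],at("top",d["pixel"],z).round(3))
im=np.hstack([cv2.imread("pics/scene0.png"),cv2.imread("pics/top0.png")])
cv2.imwrite("pics/both.png",cv2.resize(im,(800,300),interpolation=cv2.INTER_AREA))
E
```

```text
{'time_s': 0.0, 'joint_pos': array([ 6.31382120e+01,  8.65052307e+00,  8.23908430e+01,  4.72567068e-04,
        8.90262240e+01, -7.67733916e+00]), 'qd': array([ 0.00412354,  0.00341629,  0.03779307,  0.03722791,  0.0122675 ,
       -0.06808482]), 'joint_torque': array([-1.83345226e-03, -7.13072348e+01, -5.70865059e+01, -2.98692503e-04,
        8.85290239e-03,  1.56746061e-06]), 'tool_pos': array([0.18885829, 0.54285377, 0.2306985 ]), 'eef_rot': array([[-9.44465504e-01,  3.28610134e-01, -5.40378084e-04],
       [ 3.28610536e-01,  9.44464936e-01, -1.04865503e-03],
       [ 1.65769483e-04, -1.16799243e-03, -9.99999304e-01]]), 'force': array([ 0.69389973,  0.11161888, -0.26785163]), 'ft_torque': array([-0.03215976,  0.01156875,  0.04282277]), 'grasp_force': 0.0, 'grip_width': 0.08508261587242891}
{'K': array([[453.83066751,   0.        , 279.89512045],
       [  0.        , 453.83066751, 209.06167715],
       [  0.        ,   0.        ,   1.        ]]), 'world_from_camera': array([[-0.16647532, -0.80199024,  0.5736703 ,  1.3260363 ],
       [ 0.98603725, -0.13779699,  0.09350149,  0.11020039],
       [ 0.00406275,  0.58122598,  0.81373205,  1.16881283],
       [ 0.        ,  0.        ,  0.        ,  1.        ]])}
{'K': array([[412.5611862 ,   0.        , 279.80634856],
       [  0.        , 412.5611862 , 213.31113472],
       [  0.        ,   0.        ,   1.        ]]), 'world_from_camera': array([[-0.00701017,  0.99707327, -0.07612977,  0.44072242],
       [-0.99995094, -0.00752241, -0.00644382, -0.02910391],
       [-0.00699764,  0.07608087,  0.9970771 ,  1.55230654],
       [ 0.        ,  0.        ,  0.        ,  1.        ]])}
near_line 0.83 [248.8, 224.6] [0.517 0.098 0.   ]
far_line 0.95 [250.4, 178.2] [0.694 0.092 0.   ]
mat 0.85 [250.6, 201.2] [0.606 0.091 0.   ]
pin 0.87 [329.4, 232.3] [ 0.485 -0.201  0.032]
shelf 0.55 [372.7, 231.3] [ 0.489 -0.367  0.   ]
toolbox 0.68 [142.3, 228.0] [0.508 0.5   0.   ]
```

View pics/scene0.png

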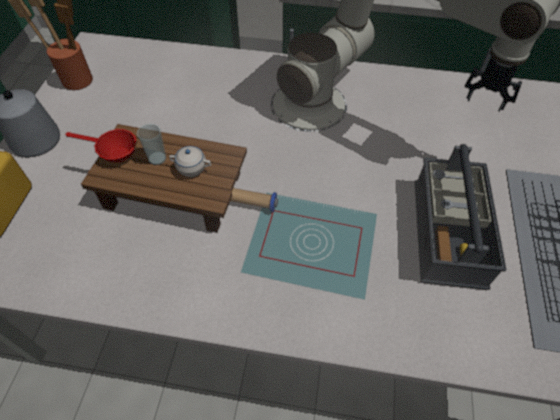

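View pics/top0.png

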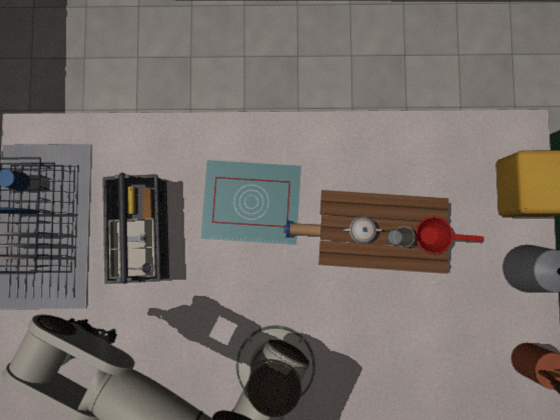

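The scene picture shows the pin end at about (275,200), next to the mat's near right corner. In the top picture its blue disc is at about (287,229), and the mat spans (202–300, 160–243). Next I'll measure the mat and pin more precisely.

Run:
```python
from h import *
im=read_camera("top")
hsv=cv2.cvtColor(im,cv2.COLOR_RGB2HSV)
m=((hsv[...,0]<12)|(hsv[...,0]>165))&(hsv[...,1]>90)
roi=np.zeros_like(m);roi[165:240,205:298]=1
ys,xs=np.nonzero(m&roi);
P=np.array([at("top",(x,y),0)[:2] for x,y in zip(xs,ys)]).astype(np.float32)
print(len(P),cv2.minAreaRect(P)); print(cv2.boxPoints(cv2.minAreaRect(P)).round(3))
r=cut_out("top","pin")
for d in r[:1]:
    print(d["score"],d["bbox"])
    ys,xs=np.nonzero(d["region"])
    P=np.array([at("top",(x,y),.032)[:2] for x,y in zip(xs,ys)])
    print(P.min(0),P.max(0))
    for a in np.arange(-.16,.02,.012):
        q=P[(P[:,1]>=a)&(P[:,1]<a+.012)]
        if len(q): print(round(a+.006,3),q[:,0].min().round(3),q[:,0].max().round(3),q[:,0].mean().round(4),len(q))
for c in ["bl"]:
    b=(hsv[...,0]>105)&(hsv[...,0]<130)&(hsv[...,1]>100);b[:, :275]=0;b[:,300:]=0;b[:210]=0;b[245:]=0
    ys,xs=np.nonzero(b);print("blue",xs.mean(),ys.mean(),at("top",(xs.mean(),ys.mean()),.04))
s=cut_out("top","shelf")
for d in s[:1]:
    ys,xs=np.nonzero(d["region"]);P=np.array([at("top",(x,y),.126)[:2] for x,y in zip(xs,ys)]).astype(np.float32);print("shelf",cv2.boxPoints(cv2.minAreaRect(P)).round(3))
```

```text
191 ((0.604823887348175, 0.08983445912599564), (0.28335171937942505, 0.17363984882831573), 86.00242614746094)
[[ 0.508 -0.045]
 [ 0.682 -0.058]
 [ 0.701  0.225]
 [ 0.528  0.237]]
0.66 [302.1, 229.4, 36.4, 8.8]
[ 0.47207808 -0.16699697] [ 0.52445239 -0.03426791]
-0.154 0.472 0.513 0.4928 47
-0.142 0.472 0.516 0.4937 38
-0.13 0.472 0.516 0.4943 39
-0.118 0.472 0.517 0.4944 39
-0.106 0.472 0.517 0.4945 52
-0.094 0.472 0.517 0.4952 38
-0.082 0.476 0.517 0.4965 36
-0.07 0.476 0.517 0.4978 34
-0.058 0.48 0.521 0.5 47
-0.046 0.477 0.524 0.5005 40
-0.034 0.484 0.513 0.4987 14
blue 287.0652173913044 228.5 [ 0.5001532  -0.04554723  0.04      ]Traceback (most recent call last):
  File "<stdin>", line 23, in <module>
  File "h.py", line 9, in at
    o,d=ray(cam,px);return o+d*(z-o[2])/d[2]
        ~~~^^^^^^^^
  File "h.py", line 4, in ray
    c=get_calibration(cam);K=np.array(c["K"]);T=np.array(c["world_from_camera"])
ValueError: time passes only in moves, steps and waits
```

```bash
cat >> h.py <<'E'
import json
from scipy.spatial.transform import Rotation as Ro
def down(yaw):  # tool y at angle yaw (deg) in world, z down
    a=np.radians(yaw);y=np.array([np.cos(a),np.sin(a),0]);z=np.array([0,0,-1.]);return np.c_[np.cross(y,z),y,z]
def plan(p,yaw,n,g):
    s=observe();p0,R0=s["tool_pos"],s["eef_rot"];w=Ro.from_matrix(R0.T@down(yaw)).as_rotvec()
    R=R0;st=(np.array(p)-p0)/n;rows=[]
    for i in range(n):
        rows.append([round(float(v),4) for v in np.r_[R.T@st,w/n]]+[g]);R=R@Ro.from_rotvec(w/n).as_matrix()
    for i in range(0,n,5):print(json.dumps(rows[i:i+5]))
E
python3 - <<'E'
from h import *
plan([.498,-.082,.2],-4,12,1)
E
```

```text
[[-0.0414, -0.0407, 0.0026, -0.0, 0.0, 0.1088, 1], [-0.0456, -0.036, 0.0026, -0.0, 0.0, 0.1088, 1], [-0.0493, -0.0308, 0.0026, -0.0, 0.0, 0.1088, 1], [-0.0523, -0.0253, 0.0026, -0.0, 0.0, 0.1088, 1], [-0.0548, -0.0195, 0.0026, -0.0, 0.0, 0.1088, 1]]
[[-0.0565, -0.0134, 0.0026, -0.0, 0.0, 0.1088, 1], [-0.0577, -0.0072, 0.0026, -0.0, 0.0, 0.1088, 1], [-0.0581, -0.0009, 0.0026, -0.0, 0.0, 0.1088, 1], [-0.0579, 0.0054, 0.0026, -0.0, 0.0, 0.1088, 1], [-0.0569, 0.0117, 0.0026, -0.0, 0.0, 0.1088, 1]]
[[-0.0553, 0.0178, 0.0026, -0.0, 0.0, 0.1088, 1], [-0.0531, 0.0237, 0.0026, -0.0, 0.0, 0.1088, 1]]
```

Call:
move_arm --pt "-0.041 -0.041 0.0026 0 0 0.109 1" --pt "-0.046 -0.036 0.0026 0 0 0.109 1" --pt "-0.049 -0.031 0.0026 0 0 0.109 1" --pt "-0.052 -0.025 0.0026 0 0 0.109 1" --pt "-0.055 -0.0195 0.0026 0 0 0.109 1"

```text
time_s: 1.18
tool_pos: [0.3176, 0.2809, 0.2184]
eef_rot: [[-0.635, 0.773, 0.001], [0.773, 0.635, 0.0], [-0.0, 0.001, -1.0]]
force: [1.5, 0.7, -0.1]
grip_width: 0.0854
grasp_force: 0.0
```

Call:
move_arm --pt "-0.0565 -0.0134 0.0026 0 0 0.109 1" --pt "-0.0577 -0.0072 0.0026 0 0 0.109 1" --pt "-0.058 -0.001 0.0026 0 0 0.109 1" --pt "-0.058 0.0054 0.0026 0 0 0.109 1" --pt "-0.057 0.0117 0.0026 0 0 0.109 1"

```text
time_s: 1.8
tool_pos: [0.4461, 0.0197, 0.2056]
eef_rot: [[-0.142, 0.99, 0.001], [0.99, 0.142, -0.0], [-0.0, 0.001, -1.0]]
force: [1.0, 0.2, -0.7]
grip_width: 0.0854
grasp_force: 0.0
```

Call:
move_arm --pt "-0.0553 0.0178 0.0026 0 0 0.109 1" --pt "-0.053 0.0237 0.0026 0 0 0.109 1" --pt "0 0 0 0 0 0 1"

```text
time_s: 2.17
tool_pos: [0.4976, -0.0856, 0.1993]
eef_rot: [[0.077, 0.997, -0.001], [0.997, -0.077, -0.0], [-0.0, -0.001, -1.0]]
force: [-0.2, 0.3, 0.8]
grip_width: 0.0856
grasp_force: 0.0
```

Run:
```python
from h import *
im=read_camera("wrist");cv2.imwrite("pics/w1.png",im[:,:,::-1])
print(get_calibration("wrist"))
plan([.498,-.082,.013],-4,5,1)
```

```text
{'K': array([[365.87062614,   0.        , 283.97457296],
       [  0.        , 365.87062614, 206.03281553],
       [  0.        ,   0.        ,   1.        ]]), 'world_from_camera': array([[ 0.99724491,  0.07080004,  0.02213474,  0.50289153],
       [-0.07416502,  0.95751523,  0.27868285, -0.01260959],
       [-0.0014636 , -0.27955668,  0.96012808,  0.34169481],
       [ 0.        ,  0.        ,  0.        ,  1.        ]])}
[[0.0004, 0.0002, 0.0373, -0.0002, -0.0, -0.0009, 1], [0.0004, 0.0002, 0.0373, -0.0002, -0.0, -0.0009, 1], [0.0004, 0.0002, 0.0373, -0.0002, -0.0, -0.0009, 1], [0.0004, 0.0002, 0.0373, -0.0002, -0.0, -0.0009, 1], [0.0004, 0.0002, 0.0373, -0.0002, -0.0, -0.0009, 1]]
```

View pics/w1.png

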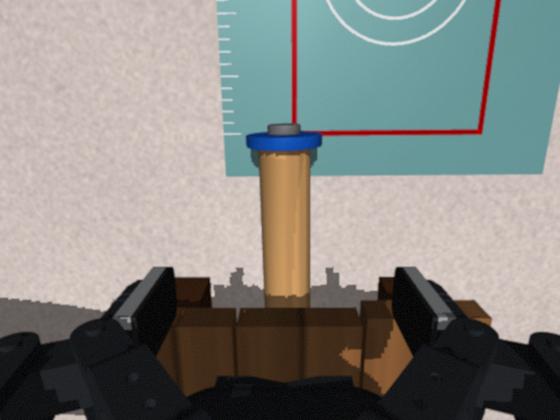

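The wrist view shows the pin centred between the fingers: barrel at columns 261–310, disc at (284,141), shelf edge at row 308. The frame's right-hand corners are at (294,131) and (480,131).

Run:
```python
from h import *
for n,p,z in [("near corner",(294.5,131.5),0),("far corner",(480,131.5),0),("near ln up",(294.5,20),0),("disc",(284,140),.05),("barrel top",(285,160),.032),("barrel low",(287,285),.032),("shelf edge L",(200,309),.126),("shelf edge R",(340,309),.126)]:
    print(n,at("wrist",p,z).round(4))
```

```text
near corner [ 0.5099 -0.0414  0.    ]
far corner [ 0.6797 -0.054   0.    ]
near ln up [0.5161 0.0513 0.    ]
disc [ 0.5002 -0.0432  0.05  ]
barrel top [ 0.4996 -0.0619  0.032 ]
barrel low [ 0.4929 -0.1799  0.032 ]
shelf edge L [ 0.4366 -0.1426  0.126 ]
shelf edge R [ 0.53   -0.1495  0.126 ]
```

Call:
move_arm --pt "0.002 0.0008 0.0375 0 0 0 1" --pt "0.002 0 0.0375 0 0 0 1" --pt "0.002 0 0.0375 0 0 0 1" --pt "0.0015 0 0.0375 0 0 0 1" --pt "0 0 0.0373 0 0 0 1"

```text
time_s: 2.85
tool_pos: [0.4979, -0.0739, 0.0122]
eef_rot: [[0.07, 0.998, 0.001], [0.998, -0.07, -0.0], [-0.0, 0.001, -1.0]]
force: [1.3, -0.3, 0.5]
grip_width: 0.0853
grasp_force: 0.0
```

Call:
move_arm --pt "0 0 0 0 0 0 0.3" --pt "0 0 0 0 0 0 0.3" --pt "0 0 0 0 0 0 0.3" --pt "0 0 0 0 0 0 0.3" --pt "0 0 0 0 0 0 0.3" --newtons 40

```text
time_s: 3.48
tool_pos: [0.4994, -0.0751, 0.0148]
eef_rot: [[0.072, 0.997, 0.003], [0.997, -0.072, -0.0], [-0.0, 0.003, -1.0]]
force: [0.3, 4.2, 9.0]
grip_width: 0.0429
grasp_force: 40.6
```

Call:
move_arm --pt "0 0 -0.003 0 0 0 0.3" --pt "0.015 0 0 0 0 0 0.3" --pt "0.025 0 0 0 0 0 0.3" --pt "0.03 0 0 0 0 0 0.3" --pt "0.03 0 0 0 0 0 0.3"

```text
time_s: 4.1
tool_pos: [0.5051, 0.0261, 0.016]
eef_rot: [[0.072, 0.997, -0.0], [0.997, -0.072, -0.0], [-0.0, -0.0, -1.0]]
force: [0.7, -0.5, -2.5]
grip_width: 0.0428
grasp_force: 40.8
```

Call:
move_arm --pt "0.03 0 0 0 0 0 0.3" --pt "0.03 0.001 0 0 0 0 0.3" --pt "0.03 0.001 0 0 0 0 0.3" --pt "0.03 0.001 0 0 0 0 0.3" --pt "0.03 0.002 0 0 0 0 0.3"

```text
time_s: 4.72
tool_pos: [0.5207, 0.1755, 0.0159]
eef_rot: [[0.072, 0.997, -0.0], [0.997, -0.072, -0.0], [-0.0, -0.0, -1.0]]
force: [0.6, -0.5, -2.1]
grip_width: 0.0424
grasp_force: 40.8
```

Call:
move_arm --pt "0.025 0.002 0 0 0 0 0.3" --pt "0.018 0.0013 0 0 0 0 0.3" --pt "0.008 0 0 0 0 0 0.3" --pt "0 0 0 0 0 0 0.3"

```text
time_s: 5.22
tool_pos: [0.5279, 0.2247, 0.0157]
eef_rot: [[0.071, 0.997, -0.0], [0.997, -0.071, -0.0], [-0.0, -0.0, -1.0]]
force: [0.5, 0.6, -2.1]
grip_width: 0.043
grasp_force: 40.8
```

Run:
```python
from h import *
im=read_camera("top")
cv2.imwrite("pics/t2.png",cv2.resize(im[140:290,180:380,::-1],(800,600)))
for t,z in [("pin",.032)]:
    for d in tip_of("top",t)[:1]: print(t,d["score"],d["pixel"],at("top",d["pixel"],z).round(3))
print(observe()["force"])
```

```text
pin 0.65 [247.2, 222.2] [0.525 0.101 0.032]
[ 0.43759221 -0.29083533 -2.05907702]
```

View pics/t2.png

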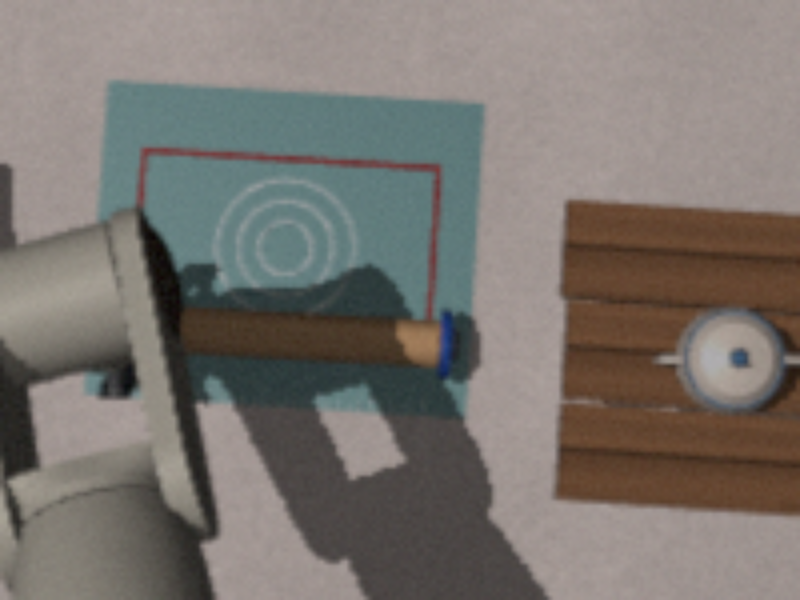

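Call:
move_arm --pt "0 0 0.001 0 0 0 0.3" --pt "0 0 0 0 0 0 0.6" --pt "0 0 0 0 0 0 0.8" --pt "0 0 0 0 0 0 1" --pt "0 0 0 0 0 0 1"

```text
time_s: 5.95
tool_pos: [0.5281, 0.2245, 0.0148]
eef_rot: [[0.072, 0.997, -0.0], [0.997, -0.072, -0.0], [-0.0, 0.0, -1.0]]
force: [-0.2, -0.4, 0.0]
grip_width: 0.0854
grasp_force: 0.0
```

Call:
move_arm --pt "0 0 0 0 0 0 1" --pt "0 0 -0.03 0 0 0 1" --pt "0 0 -0.05 0 0 0 1" --pt "0 0 -0.06 0 0 0 1" --pt "0 0 -0.05 0 0 0 1"

```text
time_s: 6.58
tool_pos: [0.528, 0.2245, 0.2072]
eef_rot: [[0.072, 0.997, 0.001], [0.997, -0.072, 0.0], [0.0, 0.001, -1.0]]
force: [-0.8, 0.4, 0.4]
grip_width: 0.0856
grasp_force: 0.0
```

Run:
```python
from h import *
im=read_camera("scene")
for d in cut_out("scene","pin")[:1]:
    print(d["score"],d["bbox"])
for d in tip_of("scene","pin")[:1]:print(d["score"],at("scene",d["pixel"],.032).round(3))
cv2.imwrite("pics/s3.png",cv2.resize(im[120:320,200:460,::-1],(780,600)))
plan([.455,.098,.16],86,8,1)
```

```text
0.94 [318.1, 212.8, 109.1, 43.5]
0.65 [ 0.504 -0.359  0.032]
[[-0.0165, -0.0081, 0.0059, 0.0006, 0.0003, -0.1966, 1], [-0.0146, -0.0112, 0.0059, 0.0006, 0.0003, -0.1966, 1], [-0.0121, -0.0138, 0.0059, 0.0006, 0.0003, -0.1966, 1], [-0.0092, -0.0159, 0.0059, 0.0006, 0.0003, -0.1966, 1], [-0.0059, -0.0174, 0.0059, 0.0006, 0.0003, -0.1966, 1]]
[[-0.0024, -0.0182, 0.0059, 0.0006, 0.0003, -0.1966, 1], [0.0012, -0.0183, 0.0059, 0.0006, 0.0003, -0.1966, 1], [0.0048, -0.0177, 0.0059, 0.0006, 0.0003, -0.1966, 1]]
```

View pics/s3.png

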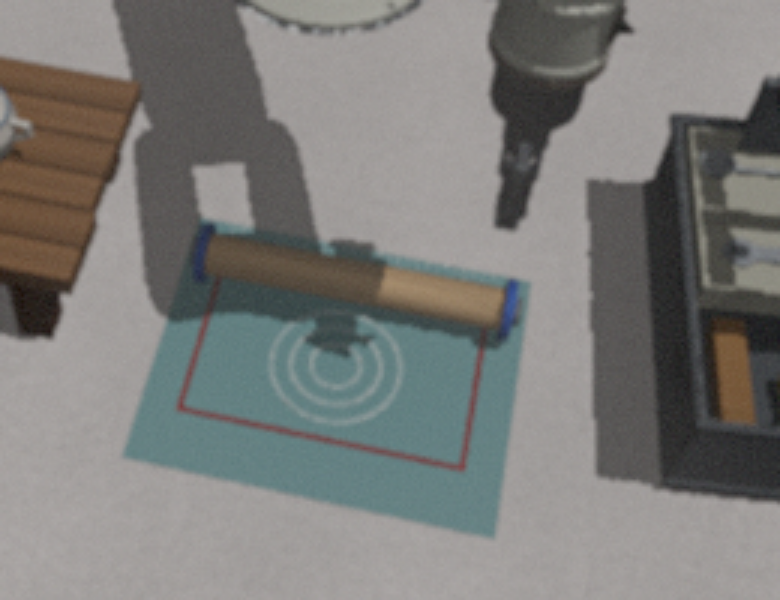

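The scene crop shows the pin resting over the near line and let go, with disc centres at crop pixels (512,308) and (203,252).

Run:
```python
from h import *
a=at("scene",(370.7,222.7),.034);b=at("scene",(267.7,204),.034);print(a,b,(a+b)/2)
print(observe()["joint_pos"].round(1))
plan([.445,.102,.15],86,10,1)
```

```text
[0.52946928 0.25770008 0.034     ] [ 0.51340795 -0.06062719  0.034     ] [0.52143861 0.09853644 0.034     ]
[15.3  8.9 84.7 -0.  86.1 19.5]
[[-0.0129, -0.0075, 0.0057, 0.0005, 0.0002, -0.1573, 1], [-0.0115, -0.0094, 0.0057, 0.0005, 0.0002, -0.1573, 1], [-0.0099, -0.0111, 0.0057, 0.0005, 0.0002, -0.1573, 1], [-0.008, -0.0125, 0.0057, 0.0005, 0.0002, -0.1573, 1], [-0.006, -0.0136, 0.0057, 0.0005, 0.0002, -0.1573, 1]]
[[-0.0038, -0.0144, 0.0057, 0.0005, 0.0002, -0.1573, 1], [-0.0015, -0.0148, 0.0057, 0.0005, 0.0002, -0.1573, 1], [0.0009, -0.0149, 0.0057, 0.0005, 0.0002, -0.1573, 1], [0.0032, -0.0145, 0.0057, 0.0005, 0.0002, -0.1573, 1], [0.0054, -0.0139, 0.0057, 0.0005, 0.0002, -0.1573, 1]]
```

Call:
move_arm --pt "-0.0129 -0.0075 0.0057 0 0 -0.1573 1" --pt "-0.0115 -0.0094 0.0057 0 0 -0.1573 1" --pt "-0.01 -0.0111 0.0057 0 0 -0.1573 1" --pt "-0.008 -0.0125 0.0057 0 0 -0.1573 1" --pt "-0.006 -0.0136 0.0057 0 0 -0.1573 1"

```text
time_s: 7.35
tool_pos: [0.4854, 0.1626, 0.1748]
eef_rot: [[-0.659, 0.752, -0.002], [0.752, 0.659, -0.0], [0.001, -0.002, -1.0]]
force: [-0.1, -0.2, -0.1]
grip_width: 0.085
grasp_force: 0.0
```

Call:
move_arm --pt "-0.0038 -0.0144 0.0057 0 0 -0.1573 1" --pt "-0.0015 -0.0148 0.0057 0 0 -0.1573 1" --pt "0.001 -0.015 0.0057 0 0 -0.1573 1" --pt "0.0032 -0.0145 0.0057 0 0 -0.1573 1" --pt "0.0054 -0.014 0.0057 0 0 -0.1573 1"

```text
time_s: 7.98
tool_pos: [0.4432, 0.101, 0.1465]
eef_rot: [[-0.998, 0.065, -0.002], [0.065, 0.998, -0.0], [0.002, -0.0, -1.0]]
force: [-0.5, 0.5, 0.4]
grip_width: 0.0852
grasp_force: 0.0
```

Run:
```python
from h import *
plan([.445,.102,.008],86,5,1)
im=read_camera("wrist");cv2.imwrite("pics/w4.png",im[:,:,::-1])
```

```text
[[-0.0004, 0.0002, 0.0277, -0.0001, -0.0003, 0.001, 1], [-0.0004, 0.0002, 0.0277, -0.0001, -0.0003, 0.001, 1], [-0.0004, 0.0002, 0.0277, -0.0001, -0.0003, 0.001, 1], [-0.0004, 0.0002, 0.0277, -0.0001, -0.0003, 0.001, 1], [-0.0004, 0.0002, 0.0277, -0.0001, -0.0003, 0.001, 1]]
```

View pics/w4.png

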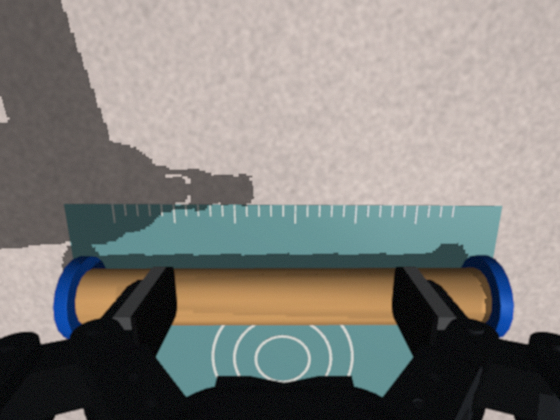

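The wrist view shows the pin square to the tool and centred between the fingers, with discs at (80,297) and (490,297). The fingers are still on the robot's side of it. I'll lower them behind it now.

Call:
move_arm --pt "0 0 0.0277 0 0 0 1" --pt "0 0 0.0277 0 0 0 1" --pt "0 0 0.0277 0 0 0 1" --pt "0 0 0.0277 0 0 0 1" --pt "0 0 0.0277 0 0 0.005 1"

```text
time_s: 8.65
tool_pos: [0.4435, 0.1016, 0.0077]
eef_rot: [[-0.997, 0.077, -0.001], [0.077, 0.997, -0.0], [0.001, -0.0, -1.0]]
force: [-0.2, 0.5, 1.1]
grip_width: 0.0855
grasp_force: 0.0
```

Call:
move_arm --pt "-0.006 0 0 0 0 0 1" --pt "-0.006 0 0 0 0 0 1" --pt "-0.006 0 0 0 0 0 1" --pt "-0.006 0 0 0 0 0 1" --pt "-0.005 0 0 0 0 0 1"

```text
time_s: 9.28
tool_pos: [0.4735, 0.0992, 0.0096]
eef_rot: [[-0.997, 0.075, 0.001], [0.075, 0.997, -0.0], [-0.001, -0.0, -1.0]]
force: [0.3, -1.0, -0.5]
grip_width: 0.0855
grasp_force: 0.0
```

Call:
move_arm --pt "-0.005 0 0 0 0 0 1" --pt "-0.005 0 0 0 0 0 1" --pt "-0.005 0 0 0 0 0 1" --pt "-0.005 0 0 0 0 0 1" --pt "-0.005 0 0 0 0 0 1"

```text
time_s: 9.9
tool_pos: [0.4982, 0.0973, 0.0093]
eef_rot: [[-0.997, 0.075, -0.0], [0.075, 0.997, -0.0], [0.0, -0.0, -1.0]]
force: [0.5, -0.2, 1.3]
grip_width: 0.085
grasp_force: 0.0
```

Run:
```python
from h import *
im=read_camera("wrist")
T=get_calibration("wrist")
c,K,W=T,np.array(T["K"]),np.array(T["world_from_camera"])
hsv=cv2.cvtColor(im,cv2.COLOR_RGB2HSV)
b=((hsv[...,0]>105)&(hsv[...,0]<130)&(hsv[...,1]>150)&(hsv[...,2]>60)).astype(np.uint8)
n,l,st,ce=cv2.connectedComponentsWithStats(b)
for i in range(1,n):
    if st[i,4]>150:print(st[i],ce[i],at("wrist",ce[i],.032).round(4))
cv2.imwrite("pics/w5.png",im[:,:,::-1]);print(observe()["force"],observe()["tool_pos"])
```

```text
[-0.55707876 -0.33426867 -0.15944009] [0.4987009  0.09728571 0.00934803]
```

View pics/w5.png

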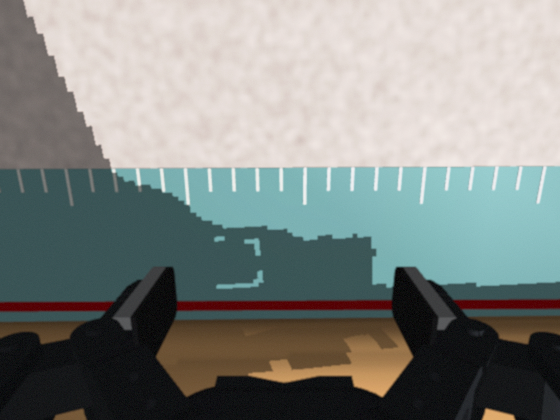

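The wrist view shows the red near line at row 305, between the fingertips. The barrel's back edge is at about row 320, just ahead of them, so contact is starting.

Call:
move_arm --pt "-0.005 0 0 0 0 0 1" --pt "-0.006 0 0 0 0 0 1" --pt "-0.006 0 0 0 0 0 1" --pt "-0.006 0 0 0 0 0 1" --pt "-0.006 0 0 0 0 0 1"

```text
time_s: 10.58
tool_pos: [0.5272, 0.0952, 0.0093]
eef_rot: [[-0.997, 0.075, -0.0], [0.075, 0.997, -0.0], [0.0, -0.0, -1.0]]
force: [0.6, -0.1, -0.3]
grip_width: 0.0856
grasp_force: 0.0
```

Call:
move_arm --pt "-0.006 0 0 0 0 0 1" --pt "-0.006 0 0 0 0 0 1" --pt "-0.006 0 0 0 0 0 1" --pt "-0.006 0 0 0 0 0 1" --pt "-0.006 0 0 0 0 0 1"

```text
time_s: 11.2
tool_pos: [0.5571, 0.0929, 0.0093]
eef_rot: [[-0.997, 0.075, -0.0], [0.075, 0.997, -0.0], [0.0, -0.0, -1.0]]
force: [-0.4, -0.5, 0.4]
grip_width: 0.0852
grasp_force: 0.1
```

Call:
move_arm --pt "-0.006 0 0 0 0 0 1" --pt "-0.006 0 0 0 0 0 1" --pt "-0.006 0 0 0 0 0 1" --pt "-0.006 0 0 0 0 0 1" --pt "-0.006 0 0 0 0 0 1"

```text
time_s: 11.82
tool_pos: [0.587, 0.0907, 0.0093]
eef_rot: [[-0.997, 0.075, -0.0], [0.075, 0.997, -0.0], [0.0, -0.0, -1.0]]
force: [-0.7, 0.5, 0.7]
grip_width: 0.0854
grasp_force: 0.1
```

Call:
move_arm --pt "-0.006 0 0 0 0 0 1" --pt "-0.006 0 0 0 0 0 1" --pt "-0.006 0 0 0 0 0 1" --pt "-0.005 0 0 0 0 0 1" --pt "-0.004 0 0 0 0 0 1"

```text
time_s: 12.45
tool_pos: [0.6138, 0.0887, 0.0093]
eef_rot: [[-0.997, 0.075, -0.0], [0.075, 0.997, -0.0], [0.0, -0.0, -1.0]]
force: [0.1, 0.7, -0.2]
grip_width: 0.0852
grasp_force: 0.0
```

Call:
move_arm --pt "-0.004 0 0 0 0 0 1" --pt "-0.003 0 0 0 0 0 1" --pt "-0.003 0 0 0 0 0 1" --pt "-0.002 0 0 0 0 0 1" --pt "0 0 0 0 0 0 1"

```text
time_s: 13.08
tool_pos: [0.6255, 0.0878, 0.0093]
eef_rot: [[-0.997, 0.075, -0.0], [0.075, 0.997, -0.0], [0.0, -0.0, -1.0]]
force: [-0.7, -0.5, 0.1]
grip_width: 0.0854
grasp_force: 0.0
```

Run:
```python
from h import *
for c in ["top","scene"]:
    im=read_camera(c)
    hsv=cv2.cvtColor(im,cv2.COLOR_RGB2HSV)
    b=((hsv[...,0]>108)&(hsv[...,0]<130)&(hsv[...,1]>120)).astype(np.uint8)
    n,l,st,ce=cv2.connectedComponentsWithStats(b)
    for i in range(1,n):
        if st[i,4]>8:
            p=at(c,ce[i],.034)
            if .4<p[0]<.85 and -.15<p[1]<.32: print(c,st[i],p.round(4))
    if c=="scene":cv2.imwrite("pics/s6.png",cv2.resize(im[120:320,200:460,::-1],(780,600)))
```

```text
top [206 176   5  15  40] [0.6709 0.2477 0.034 ]
top [292 181   3  16  29] [ 0.6509 -0.0701  0.034 ]
scene [252 235   6  16  39] [ 0.6606 -0.0732  0.034 ]
scene [362 253   5  17  45] [0.6638 0.2455 0.034 ]
```

View pics/s6.png

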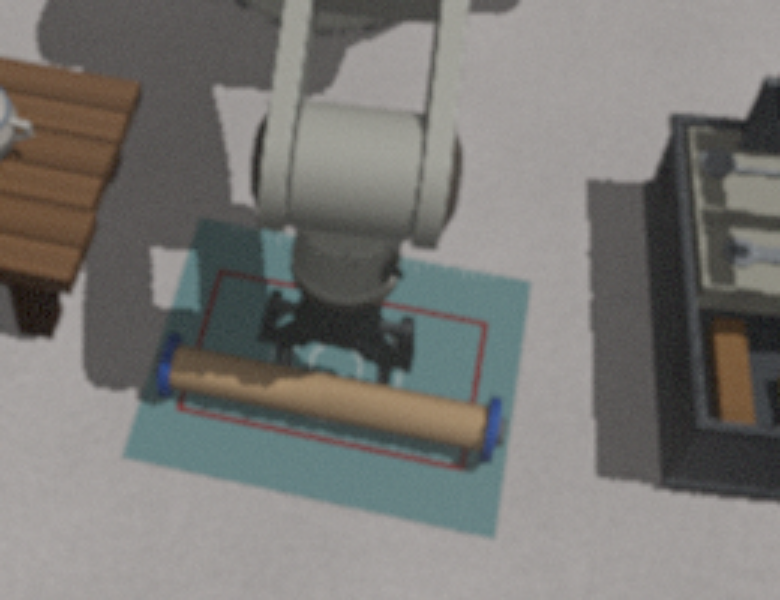

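The pin has rolled to about x = 0.661 and is parallel to the line. About 28 mm remain.

Call:
move_arm --pt "-0.003 0 0 0 0 0 1" --pt "-0.004 0 0 0 0 0 1" --pt "-0.004 0 0 0 0 0 1" --pt "-0.004 0 0 0 0 0 1" --pt "-0.003 0 0 0 0 0 1"

```text
time_s: 13.8
tool_pos: [0.6437, 0.0864, 0.0092]
eef_rot: [[-0.997, 0.075, -0.0], [0.075, 0.997, -0.0], [0.0, -0.0, -1.0]]
force: [-0.1, -0.2, 0.2]
grip_width: 0.0854
grasp_force: 0.1
```

Call:
move_arm --pt "-0.003 0 0 0 0 0 1" --pt "-0.002 0 0 0 0 0 1" --pt "-0.002 0 0 0 0 0 1" --pt "-0.001 0 0 0 0 0 1" --pt "0 0 0 0 0 0 1"

```text
time_s: 14.42
tool_pos: [0.6514, 0.0859, 0.0093]
eef_rot: [[-0.997, 0.075, -0.0], [0.075, 0.997, -0.0], [0.0, -0.0, -1.0]]
force: [0.1, -0.2, 0.2]
grip_width: 0.0856
grasp_force: 0.0
```

```bash
cat > disc.py <<'E'
from h import *
for c in ["top","scene"]:
    im=read_camera(c)
    hsv=cv2.cvtColor(im,cv2.COLOR_RGB2HSV)
    b=((hsv[...,0]>108)&(hsv[...,0]<130)&(hsv[...,1]>120)).astype(np.uint8)
    n,l,st,ce=cv2.connectedComponentsWithStats(b);P=[]
    for i in range(1,n):
        if st[i,4]>8:
            p=at(c,ce[i],.034)
            if .4<p[0]<.85 and -.15<p[1]<.32: P.append(p);print(c,st[i],p.round(4))
    print(np.mean(P,0).round(4))
    if c=="scene":cv2.imwrite("pics/s7.png",cv2.resize(im[120:320,200:460,::-1],(780,600)))
print(observe()["tool_pos"])
E
python3 disc.py
```

```text
top [207 169   4  15  40] [0.6986 0.2456 0.034 ]
top [292 173   4  17  32] [ 0.6784 -0.0713  0.034 ]
[0.6885 0.0872 0.034 ]
scene [250 242   5  17  40] [ 0.6871 -0.075   0.034 ]
scene [361 261   5  18  48] [0.6908 0.2441 0.034 ]
[0.6889 0.0846 0.034 ]
[0.65135562 0.08587051 0.00929608]
```

Call:
move_arm --pt "0.005 0 0 0 0 0 1" --pt "0.02 0 0 0 0 0 1" --pt "0.03 0 0 0 0 0 1" --pt "0.03 0 0 0 0 0 1" --pt "0.03 0 0 0 0 0 1"

```text
time_s: 15.15
tool_pos: [0.5354, 0.0945, 0.0093]
eef_rot: [[-0.997, 0.075, -0.0], [0.075, 0.997, -0.0], [0.0, -0.0, -1.0]]
force: [-0.3, 0.9, 0.4]
grip_width: 0.0854
grasp_force: 0.0
```

Call:
move_arm --pt "0.03 0 -0.03 0 0 0 1" --pt "0.03 0 -0.04 0 0 0 1" --pt "0.02 0 -0.04 0 0 0 1" --pt "0 0 -0.03 0 0 0 1" --pt "0 0 0 0 0 0 1"

```text
time_s: 15.78
tool_pos: [0.4575, 0.1006, 0.1516]
eef_rot: [[-0.997, 0.075, 0.004], [0.075, 0.997, 0.0], [-0.004, 0.0, -1.0]]
force: [-0.1, 0.8, 0.0]
grip_width: 0.0853
grasp_force: 0.0
```

```bash
python3 disc.py
```

```text
top [207 169   4  16  42] [0.6972 0.2455 0.034 ]
top [292 173   4  16  41] [ 0.6786 -0.0722  0.034 ]
[0.6879 0.0867 0.034 ]
scene [250 239   8  20  54] [ 0.6748 -0.0748  0.034 ]
scene [361 261   5  17  44] [0.69   0.2441 0.034 ]
[0.6824 0.0847 0.034 ]
[0.45665893 0.1004438  0.14898065]
```

View pics/s7.png

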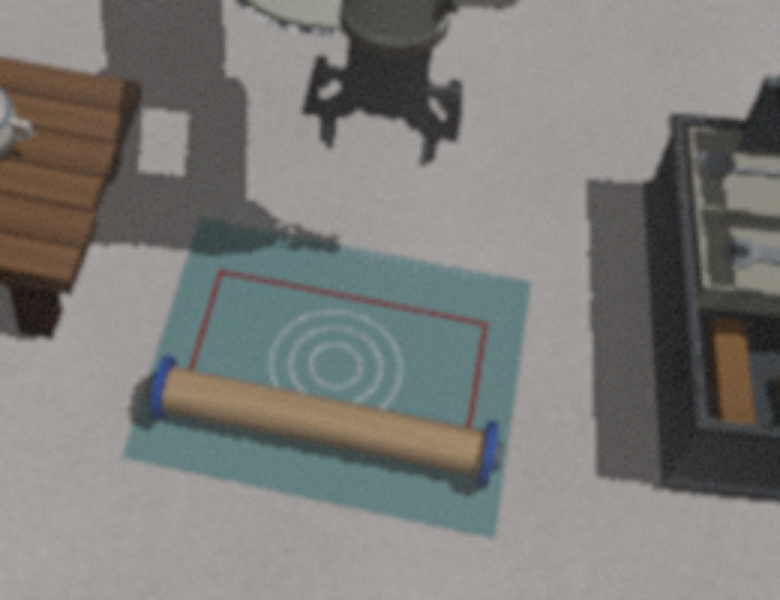

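The pin lies along the far line, centred and at rest, and the gripper is clear.

```bash
python3 -c "
from plant import *
print(job_done())"
```

```text
the job is handed in; nothing more can be done
None
```

I drew the rolling pin out from under the shelf, laid it along the near line, let go, and rolled it ungripped onto the far line, then handed the job in at about 16 s. Just before hand-in the cameras put it 1–7 mm from the line (limit 12 mm), centred and parallel; no verdict was returned.

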